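# Hang a panel carrier behind the anti-jump lip of a shaker rail

## Task

Unhook the carrier with the freshly rinsed copper test panel from the loading stand and hang it on the sprung shaker rail: lift the hook over the anti-jump lip, lower it behind the lip onto the green wear strip, and with light pressure slide it along until it drops fully into the station notch, then let go so that it hangs plumb and still. The notch is set by hand and has to be found by feel; keep the carrier upright throughout, never force the rail or lever the hook in it, and leave the cells and bottles round about where they are.

Things in the scene. Friction and masses are not known exactly. Their poses are not given: they have to be found in the camera images.
- carrier_grip (a point): centre of the carrier's orange grip block (22 mm along the carrier's x, 26 mm along y, 44 mm tall), the part to hold, from above, across either width. The bridge under the block starts 22 mm below this point, the tongue's foot is 56 mm below it, the panel's lower edge 176 mm. Carrier axes: z up, y along the channel it hangs in, -x to the side of the stem.
- hook_foot (a point): middle of the lower end of the hook's tongue, 56 mm straight below carrier_grip, same axes. The tongue points down from the bridge: 6 mm thick along x, 24 mm wide along y, 30 mm long from bridge to foot; the foot's two corners are rounded with 8 mm radius (flat only over 8 mm).
- stand_mid (a point): middle of the loading stand's channel, on its floor, 165 mm over the worktop; the tongue stands within 8 mm of it along y at the start. Channel 52 mm long along y, 13 mm wide along x; front lip (at -x) 3 mm thick, top 16 mm above this point; rear wall 18 mm. Its column is 45 mm behind (+x): the carrier comes out upward, then forward along -x.
- loading_stand: the loading stand: grey foot 110 x 100 mm, steel column and short aluminium channel, 183 mm tall; origin on the worktop below stand_mid, same axes; fixed and rigid
- rail_mid (a point): middle of the rail's length and of its channel's width, at the top of the green wear strip, 170 mm over the worktop. Channel: 155 mm to either side along y, 13 mm wide along x; front lip (at -x) 3 mm thick, top 16 mm above this point; rear wall 18 mm above; under side 14 mm below (29 mm and more at the blue end blocks, beyond 123 mm from the middle). The hook comes in from -x.
- shaker_rail: the shaker rail: base 100 x 330 mm, drip tray (rim 25 mm high), sprung rail; origin on the worktop below rail_mid, same axes. One notch in the flat strip, 28 mm long along y, 10 mm deep with a solid floor, lies with its middle within 44 mm of rail_mid along y: where is not measured. The rail sinks 1.1 mm per newton, 15 mm at most, and springs back. Over 15 N from the carrier is too much.
- carrier: the carrier, about 0.3 kg, loose, origin at hook_foot. A C-shaped steel hook: from the tongue the bridge goes forward (-x) to a flat stem, inner face 16 mm ahead of the tongue's middle; this goes down in front of a rail and back below it (44 mm under the foot) to a black bar with a copper panel, 70 mm wide along y, 72 mm tall, its lower edge 120 mm under the foot. Hangs balanced below its tongue.
- test_cell: clear acrylic test cell, 65 x 67 x 116 mm, behind the rail; bystander
- red_cap_bottle: squat bottle with a red cap, 88 x 88 x 177 mm, at the back right; bystander
- blue_cap_tub: white reagent tub with a blue cap, 62 x 62 x 154 mm, behind the stand to the left; bystander
- violet_cell: violet acrylic cell with a drain port, 84 x 70 x 66 mm, at the back; bystander
Things that resemble listed ones, but are neither listed nor needed, are in the scene too. Of the things that look like the carrier, the larger one is meant.

How it is judged:
By the outcome, as a careful person would: the job done as asked, in the order asked, and still so for the second after the job is handed in, with the robot touching nothing.
It also fails if it takes over 61 s, if anything falls off the work surface, if the arm or the gripper's body presses on something with over 40 N, if the wrist force passes 120 N, or if a joint passes its speed limit or range.

## Robot

A 7-joint arm with a two-finger parallel gripper is mounted at the origin on a cart in front of the work surface, level with it; the furniture and walls round the work are solid. World frame = base frame: x ahead of the robot, y to its left, z up, the work surface at z = 0. Lengths are in mm, angles in rad, forces in N, time in s.
With the tool pointing down it reaches from about 425 to 925 mm from the base axis. Payload 6.8 kg.
Tool frame: the origin (TCP) lies at the very end of the fingers, on their centre line; the grasp point (between the pads) lies 19 mm behind it (manip.grasp_offset is the distance from the TCP to the grasp point, in mm); x points along the fingers, z is the direction in which the jaws open and shut, and the axes are right-handed (so a half turn about x gives the same grasp; the last joint's range is limited). The gripper opens to 88 mm and grips with 3 to 60 N. Pads are 20 mm wide; open, the fingers measure 115 mm over their backs; the gripper's body (75 mm by 178 mm) begins 61 mm behind the grasp point.
Start: joints at [1.059, 0.477, 0.022, 1.555, -0.011, 1.109, -0.083], TCP at [265.229, -620.726, 222.664] pointing down, gripper open.
Joint ranges: [-2.96, 2.96], [-0.34, 2.1], [-1.41, 1.46], [0.24, 2.44], [-1.37, 4.51], [0.17, 1.92], [-2.96, 2.96]. Speed limits (rad/s): [2.39, 2.39, 3.14, 3.14, 3.14, 3.14, 3.14].

## Interface

Orientations are given as [roll, pitch, yaw] about the fixed x, y, z axes, in that order (R = Rz(yaw) Ry(pitch) Rx(roll)).
In Python, from station import manip gives the robot as it stands. The module is installed in compiled form; this text tells all that it offers.
- The arm moves only by the tool move_arm, never from a script. Its argument "series" is a list of rows, each an object of numbers: "fingers": the finger opening in cm, from 0 to 8.78; "dx", "dy", "dz": the shift along the tool's x, y, z in cm; "wx", "wy", "wz": the turn, a rotation vector about the tool's x, y, z in rad. A call has 1 to 20 rows; each row shifts and turns the pose as measured when the row begins, along the tool's axes as they then stand; what a row does not reach is not made up. A row lasts 1/8 s, in which the tool goes at most 62.5 mm and 10.7 degrees, less where a joint would pass 70% of its speed; a pose out of reach is approached as far as the arm can. A call with a gripper value outside its range is refused whole. The fingers move at their own pace and stop on an object; "squeeze" is the grip in N (left out, the last holds). Time passes only in rows, so rows that do not move let the fingers close. It gives the time, the measured TCP pose, the force and the opening at its end, in the units of the state.
- manip.observe(): the state, without advancing time (a new reading comes with each control period).
- manip.capture(name): name is "side" or "top" or "wrist"; returns the picture (420x560x3 uint8, red, green, blue); there is no depth.
- manip.get_calibration(name): a dict with "fx", "fy", "cx", "cy" (pixels), "rvec" (rotation vector, rad) and "tvec" (3), from world to camera coordinates, as OpenCV has them; the wrist camera has in their place "hand_eye" (4x4, takes a point from camera to tool coordinates, whose origin is the TCP and whose axes are the tool frame's). Camera axes: x right, y down, z forward; pixel columns grow to the right and rows downward; lengths in mm; the calibration is good to about 2 mm. A picture is of the moment at which its call begins: read the wrist's pose just before it. get_calibration takes no time and is no camera call.
- manip.hand_in(): hands the job in, once; it reports no verdict.
The state is a dict: "t": time; "joint_positions": joint angles; "dq": joint speeds; "joint_efforts": joint torques, N m; "tool_pos": TCP position; "eef_rot": TCP orientation; "force": force on the tool from outside, world axes, zero at the start; "moment": the same for the moment, N m; "finger_gap": finger opening in mm.
Only numpy, scipy, OpenCV 4.12 (cv2) and the standard library are available. Lean on these libraries where they do the work, as an engineer would, in place of code of your own. Each camera call takes 0.05 s, during which the arm holds its last target. There are 200 camera calls.

## Working session

There is one attempt and no reset: what is moved stays moved. The work goes in short steps, Python scripts to look and compute and a tool call to move; the robot and the scene stay as the last step left them, time stands still between calls to the robot, and variables do not carry over. Pictures are saved under pics/ and viewed, about 8 in all and at most 12, crops included, and the job is handed in when it is done.

Besides the shell and the picture viewer there is one more tool, called after "Call:" as a command line: name --argument value ..., lists and objects as JSON in quotes. move_arm: Moves the arm, as the interface text tells. Its arguments: {"type":"object","properties":{"series":{"type":"array"},"squeeze":{"type":"number"}},"required":["series"]}

```bash
mkdir -p pics
cat > h.py <<'E'
import numpy as np, cv2
from station import manip
from scipy.spatial.transform import Rotation as R
def cam(n):
    c=manip.get_calibration(n); K=np.array([[c['fx'],0,c['cx']],[0,c['fy'],c['cy']],[0,0,1]])
    return c,K
def snap(n,f):
    im=manip.capture(n); cv2.imwrite('pics/'+f,im[:,:,::-1]); return im
def ray(n,u,v,pose=None):
    c,K=cam(n); d=np.linalg.inv(K)@[u,v,1.]
    if n=='wrist':
        p,e=pose; T=np.array(c['hand_eye']); Rt=R.from_euler('xyz',e).as_matrix()
        return Rt@T[:3,3]+np.array(p), Rt@T[:3,:3]@d
    Rm=R.from_rotvec(c['rvec']).as_matrix(); return -Rm.T@np.array(c['tvec']), Rm.T@d
def atz(n,u,v,z,pose=None):
    o,d=ray(n,u,v,pose); return o+d*(z-o[2])/d[2]
def proj(n,P):
    c,K=cam(n); return cv2.projectPoints(np.array(P,float).reshape(-1,3),np.array(c['rvec'],float),np.array(c['tvec'],float),K,None)[0].reshape(-1,2)
def tri(obs):
    A=0;b=0
    for a in obs:
        o,d=ray(*a); d=d/np.linalg.norm(d); M=np.eye(3)-np.outer(d,d); A=A+M; b=b+M@o
    x=np.linalg.solve(A,b)
    return x
E
python3 - <<'E'
from h import *
print(manip.observe())
for n in('side','top'): snap(n,n+'0.png'); print(n,ray(n,280,210))
print(manip.get_calibration('wrist'))
E
```

```text
{'t': 0.0, 'joint_positions': array([ 1.05891109,  0.47781778,  0.02233073,  1.55643338, -0.0114696 ,
        1.1092987 , -0.08306414]), 'dq': array([ 7.78961049e-05, -1.53669701e-03, -5.00691367e-04, -9.25499279e-04,
       -6.92493217e-04, -1.06934740e-03, -1.26763349e-03]), 'joint_efforts': array([ 2.26067091e-04, -5.82853854e+01,  1.53490305e+00, -2.72605473e+01,
       -5.42859966e-02,  1.71066995e-02,  1.95048333e-04]), 'tool_pos': array([ 264.95615203, -620.17319778,  221.67733752]), 'eef_rot': array([-3.05436062,  1.56896725,  2.0618928 ]), 'force': array([-0.32322159, -0.80817332, -0.59069378]), 'moment': array([-0.01427827, -0.01045607, -0.01107739]), 'finger_gap': 87.62227236333295}
side (array([438.31287663, 979.29354283, 838.10290792]), array([ 0.12974286, -0.80181775, -0.58331779]))
top (array([ 476.15554388,   67.44330849, 1205.66549803]), array([ 0.1105379 , -0.02776151, -0.99350702]))
{'fx': 355.3208958641249, 'fy': 355.3208958641249, 'cx': 277.34585757323765, 'cy': 217.70869362320212, 'hand_eye': array([[-3.16384012e-04, -2.64449105e-01,  9.64399591e-01,
        -1.62337917e+02],
       [ 2.09508951e-04, -9.64399636e-01, -2.64449048e-01,
         7.19363739e+01],
       [ 9.99999928e-01,  1.18382895e-04,  3.60525080e-04,
        -9.93505687e-02],
       [ 0.00000000e+00,  0.00000000e+00,  0.00000000e+00,
         1.00000000e+00]])}
```

View pics/top0.png

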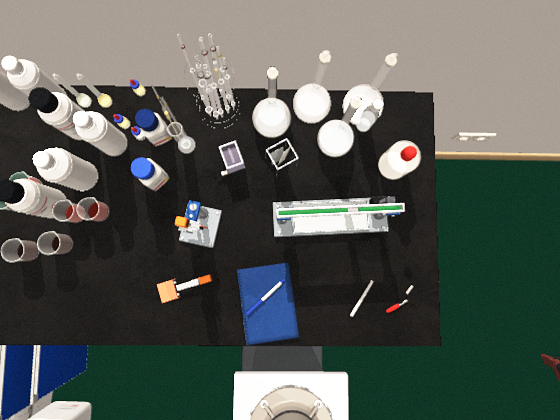

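View pics/side0.png

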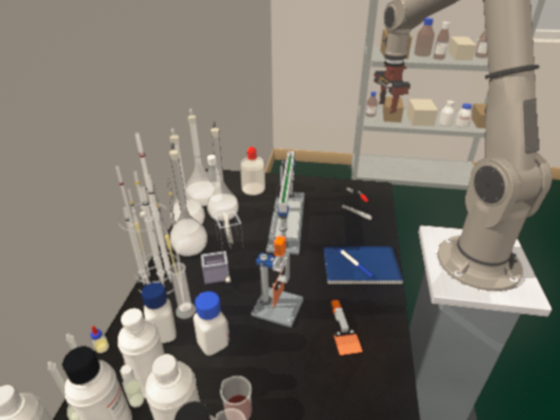

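The top view shows the stand at (200,222) and the rail from about (278,211) to (403,208). In the side view the carrier grip is at about (280,245). I'll enlarge both.

Run:
```python
from h import *
t=cv2.imread('pics/top0.png'); s=cv2.imread('pics/side0.png')
r=lambda im,x,y,w,h,W,H: cv2.resize(im[y:y+h,x:x+w],(W,H),interpolation=cv2.INTER_CUBIC)
o=np.zeros((600,800,3),np.uint8)
o[:300,:400]=r(t,165,190,60,45,400,300)      # 6.667x
o[:300,400:]=r(s,245,225,80,60,400,300)  # 5x
o[300:,:]=r(t,260,180,160,60,800,300)    # 5x
cv2.imwrite('pics/c1.png',o)
```

```text
(no output)
```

View pics/c1.png

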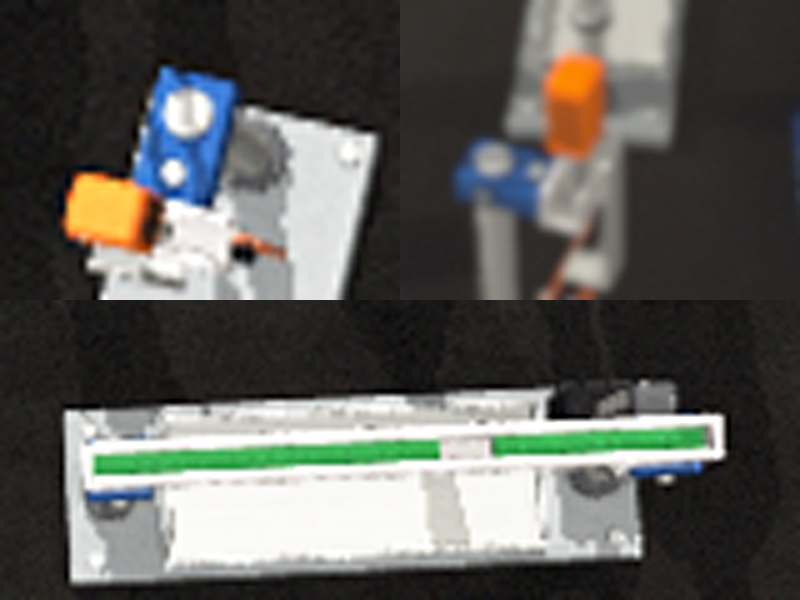

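Run:
```python
from h import *
A=atz('top',278.6,212.8,170);B=atz('top',402.6,207.4,170);N1=atz('top',348,209.7,170);N2=atz('top',358.4,209.2,170)
print('rail',A,B,np.linalg.norm(A-B),(A+B)/2,'yaw',np.degrees(np.arctan2((A-B)[1],(A-B)[0]))-90)
print('notch',N1,N2,np.linalg.norm(N1-N2))
u=(A-B)/310; print('notch off',np.dot((N1+N2)/2-(A+B)/2,(A-B)/np.linalg.norm(A-B)))
g=atz('top',165+106/6.667,190+208/6.667,243); print('griptop',g, proj('side',g), 'crop', (proj('side',g)-[245,225])*5)
b1=atz('top',165+65/6.667,190+225/6.667,243);print(b1)
# stand base corners: front-right etc
for p in((378,135),(245,105)): print(atz('top',165+p[0]/6.667,190+p[1]/6.667,10))
```

```text
rail [584.30095038  41.93468177 170.        ] [ 601.97078321 -270.88045312  170.        ] 313.3137909642491 [ 593.1358668  -114.47288568  170.        ] yaw 3.2330025600859216
notch [ 594.34391753 -132.38132679  170.        ] [ 595.9482251  -158.67117898  170.        ] 26.338757200445762
notch off -31.117312771420075
griptop [554.38529684 268.51262443 243.        ] [[279.70644805 237.67791904]] crop [[173.53224026  63.3895952 ]]
[548.33372919 282.36431747 243.        ]
[606.305175   201.70689394  10.        ]
[618.57931337 259.15328001  10.        ]
```

```bash
cat >> h.py <<'E'
def goto(p,yaw=None,flip=0):
    """delta to world p in current tool axes (cm); yaw = carrier-y heading dir offset deg, jaw along carrier y"""
    s=manip.observe(); Rt=R.from_euler('xyz',s['eef_rot']).as_matrix()
    d=Rt.T@(np.array(p)-s['tool_pos'])/10
    out=[np.round(d,2)]
    if yaw is not None:
        y=np.radians(yaw); zz=np.array([-np.sin(y),np.cos(y),0])*(-1 if flip else 1); xx=np.array([0,0,-1.])
        Rg=np.column_stack([xx,np.cross(zz,xx),zz]); out.append(np.round(R.from_matrix(Rt.T@Rg).as_rotvec(),3))
    return out
E
python3 - <<'E'
from h import *
s=manip.observe(); print(R.from_euler('xyz',s['eef_rot']).as_matrix().round(3))
print(goto([554,268,330],-12),goto([554,268,330],-12,1))
E
```

```text
[[-0.001  0.92   0.393]
 [ 0.001  0.393 -0.92 ]
 [-1.    -0.    -0.002]]
[array([-10.71,  61.48, -70.34]), array([-2.528e+00, -1.000e-03, -2.000e-03])] [array([-10.71,  61.48, -70.34]), array([ 0.613, -0.002,  0.001])]
```

Call:
move_arm --series '[{"dx":-5},{"dx":-4,"dy":2.5,"dz":-2.5},{"dx":-2,"dy":3.5,"dz":-3.5},{"dy":3.5,"dz":-3.8},{"dy":3.5,"dz":-3.8},{"dy":3.5,"dz":-3.8},{"dy":3.5,"dz":-3.8},{"dy":3.5,"dz":-3.8},{"dy":3.5,"dz":-3.8},{"dy":3.5,"dz":-3.8}]'

```text
invalid input
```

Run:
```python
from h import *
s=manip.observe(); print(s['joint_positions'])
print(goto([554,268,330],-12,1),goto([554,268,330],-12,0))
```

```text
[ 1.05890401  0.47771472  0.0223314   1.5563063  -0.01151501  1.1093356
 -0.08309896]
[array([-10.71,  61.48, -70.34]), array([ 0.613, -0.002,  0.001])] [array([-10.71,  61.48, -70.34]), array([-2.528e+00, -1.000e-03, -2.000e-03])]
```

Call:
move_arm --series '[{"fingers":8.7,"dx":-4,"dy":0,"dz":0,"wx":0,"wy":0,"wz":0},{"fingers":8.7,"dx":-4,"dy":2.5,"dz":-2.5,"wx":0,"wy":0,"wz":0}]' --squeeze 20

```text
t: 0.35
tool_pos: [275.3, -586.7, 298.3]
eef_rot: [-2.929, 1.559, 2.183]
force: [0.7, 0.1, 0.3]
finger_gap: 86.9
```

Call:
move_arm --series '[{"fingers":8.7,"dx":-2,"dy":3.5,"dz":-3.8,"wx":0,"wy":0,"wz":0},{"fingers":8.7,"dx":-1,"dy":3.5,"dz":-4,"wx":0,"wy":0,"wz":0},{"fingers":8.7,"dx":0,"dy":3.5,"dz":-4,"wx":0,"wy":0,"wz":0},{"fingers":8.7,"dx":0,"dy":3.5,"dz":-4,"wx":0,"wy":0,"wz":0},{"fingers":8.7,"dx":0,"dy":3.5,"dz":-4,"wx":0,"wy":0,"wz":0},{"fingers":8.7,"dx":0,"dy":3.5,"dz":-4,"wx":0,"wy":0,"wz":0},{"fingers":8.7,"dx":0,"dy":3.5,"dz":-4,"wx":0,"wy":0,"wz":0},{"fingers":8.7,"dx":0,"dy":3.5,"dz":-4,"wx":0,"wy":0,"wz":0}]'

```text
t: 1.35
tool_pos: [412.3, -174.0, 332.5]
eef_rot: [-2.793, 1.563, 2.316]
force: [0.6, -0.6, -0.5]
finger_gap: 87.2
```

Run:
```python
from h import *
s=manip.observe(); print(s['joint_positions'])
print(goto([554,268,330],-12,1),goto([554,268,330],-12,0))
```

```text
[ 5.54532045e-01  1.88077332e-02 -2.93391826e-01  1.89932531e+00
  1.46244653e-03  1.23068088e+00 -9.13690031e-01]
[array([  0.42,  30.14, -35.3 ]), array([ 0.606, -0.006,  0.005])] [array([  0.42,  30.14, -35.3 ]), array([-2.536, -0.006, -0.008])]
```

Call:
move_arm --series '[{"fingers":8.7,"dx":0,"dy":3.5,"dz":-4,"wx":0,"wy":0,"wz":0},{"fingers":8.7,"dx":0,"dy":4,"dz":-4.6,"wx":0,"wy":0,"wz":0},{"fingers":8.7,"dx":0,"dy":4,"dz":-4.6,"wx":0,"wy":0,"wz":0},{"fingers":8.7,"dx":0,"dy":4,"dz":-4.6,"wx":0,"wy":0,"wz":0},{"fingers":8.7,"dx":0,"dy":4,"dz":-4.6,"wx":0,"wy":0,"wz":0},{"fingers":8.7,"dx":0,"dy":4,"dz":-4.6,"wx":0,"wy":0,"wz":0},{"fingers":8.7,"dx":0,"dy":3,"dz":-4,"wx":-0.1,"wy":0,"wz":0},{"fingers":8.7,"dx":0,"dy":0,"dz":0,"wx":-0.18,"wy":0,"wz":0},{"fingers":8.7,"dx":0,"dy":0,"dz":0,"wx":-0.18,"wy":0,"wz":0},{"fingers":8.7,"dx":0,"dy":0,"dz":0,"wx":-0.18,"wy":0,"wz":0},{"fingers":8.7,"dx":0,"dy":0,"dz":0,"wx":-0.18,"wy":0,"wz":0},{"fingers":8.7,"dx":0,"dy":0,"dz":0,"wx":-0.18,"wy":0,"wz":0},{"fingers":8.7,"dx":0,"dy":0,"dz":0,"wx":-0.18,"wy":0,"wz":0},{"fingers":8.7,"dx":0,"dy":0,"dz":0,"wx":-0.18,"wy":0,"wz":0},{"fingers":8.7,"dx":0,"dy":0,"dz":0,"wx":-0.18,"wy":0,"wz":0},{"fingers":8.7,"dx":0,"dy":0,"dz":0,"wx":-0.18,"wy":0,"wz":0},{"fingers":8.7,"dx":0,"dy":0,"dz":0,"wx":-0.18,"wy":0,"wz":0},{"fingers":8.7,"dx":0,"dy":0,"dz":0,"wx":-0.18,"wy":0,"wz":0}]'

```text
t: 3.6
tool_pos: [535.2, 229.4, 326.5]
eef_rot: [2.064, 1.554, 3.039]
force: [-0.3, 0.4, 0.3]
finger_gap: 87.2
```

Run:
```python
from h import *
s=manip.observe(); print(s['joint_positions'])
print(goto([554,268,330],-12,0))
```

```text
[ 0.25818492  0.42424607 -1.0339928   1.589689    0.35820803  1.35109793
  0.15495551]
[array([-0.37,  0.62,  4.25]), array([-0.387, -0.005, -0.016])]
```

Call:
move_arm --series '[{"fingers":8.7,"dx":0,"dy":0,"dz":0,"wx":-0.18,"wy":0,"wz":-0.008},{"fingers":8.7,"dx":0,"dy":0,"dz":0,"wx":-0.18,"wy":0,"wz":-0.008},{"fingers":8.7,"dx":0,"dy":0,"dz":0,"wx":-0.04,"wy":0,"wz":0}]'

```text
t: 3.98
tool_pos: [534.8, 228.3, 325.0]
eef_rot: [2.743, 1.564, -2.151]
force: [-0.4, 0.5, 0.1]
finger_gap: 87.0
```

Run:
```python
from h import *
print(goto([554,268,330],-12,0))
s=manip.observe(); np.savez('w1.npz',p=s['tool_pos'],e=s['eef_rot']); im=snap('wrist','w1.png')
```

```text
[array([-0.53, -1.17,  4.25]), array([ 0.028, -0.007, -0.003])]
```

View pics/w1.png

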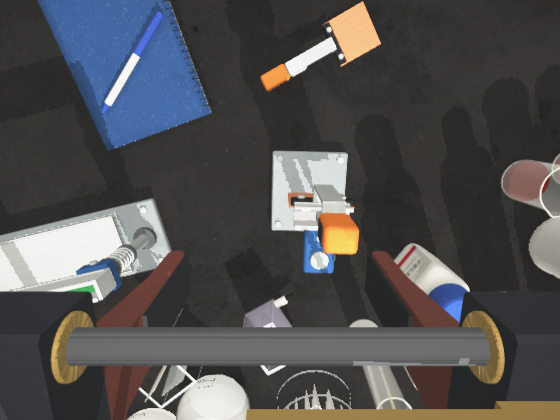

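Run:
```python
import cv2
t=cv2.imread('pics/w1.png'); cv2.imwrite('pics/c2.png',cv2.resize(t[140:280,260:370],(660,600) if 0 else (471,600),interpolation=cv2.INTER_CUBIC))
```

```text
(no output)
```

View pics/c2.png

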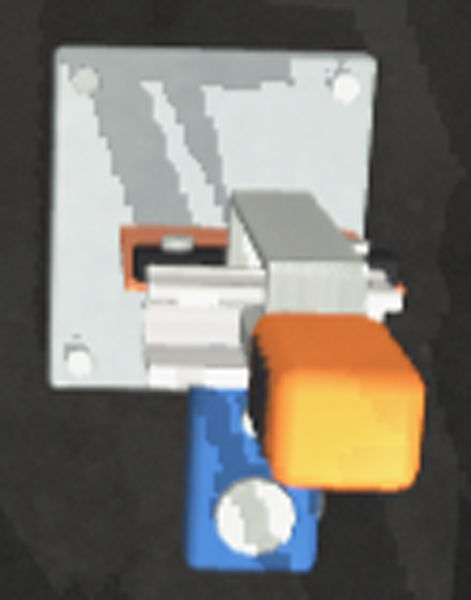

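Run:
```python
from h import *
w=np.load('w1.npz'); P=(w['p'],w['e'])
f=lambda u,v,z: atz('wrist',260+u/4.286,140+v/4.286,z,P)
for q in((347,430),(275,370),(420,370),(280,489),(415,489)): print(f(*q,243).round(1))
print('base',[f(*q,8).round(1) for q in((57,47),(375,55),(52,385),)])
tr=tri([('wrist',341,240.3,P),('top',180.9,221.2),('side',279.7,237.7)]);print(tr)
print('lip ends front top',[f(*q,181).round(1) for q in((147,268),(403,290))])
g=f(347,430,243); print(goto([g[0],g[1],330],-12))
```

```text
[554. 271. 243.]
[541.4 260.5 243. ]
[545.7 284.4 243. ]
[562.6 258.3 243. ]
[566.7 281.  243. ]
base [array([500.4, 226.8,   8. ]), array([520.5, 323.6,   8. ]), array([608. , 205.1,   8. ])]
[554.13851271 269.60848092 243.5393395 ]
lip ends front top [array([534.7, 242.4, 181. ]), array([548.7, 293.7, 181. ])]
[array([-0.55, -1.12,  4.55]), array([ 0.028, -0.007, -0.003])]
```

Call:
move_arm --series '[{"fingers":6,"dx":0,"dy":-1.1,"dz":4.5,"wx":0.023,"wy":-0.007,"wz":-0.003},{"fingers":6,"dx":2,"dy":0,"dz":0,"wx":0,"wy":0,"wz":0},{"fingers":6,"dx":2,"dy":0,"dz":0,"wx":0,"wy":0,"wz":0}]'

```text
t: 4.4
tool_pos: [555.0, 269.8, 282.9]
eef_rot: [-2.157, 1.57, -0.796]
force: [0.4, 0.2, 0.5]
finger_gap: 61.5
```

Run:
```python
from h import *
print(goto([554,270.5,205],-11.7),manip.observe()['joint_positions'])
```

```text
[array([7.79, 0.12, 0.06]), array([-0.005, -0.001,  0.001])] [ 0.18870616  0.53931057 -1.07201352  1.57870617  0.48598284  1.31579154
  0.41245105]
```

Call:
move_arm --series '[{"fingers":6,"dx":3,"dy":0.12,"dz":0.06,"wx":-0.005,"wy":0,"wz":0},{"fingers":6,"dx":3,"dy":0,"dz":0,"wx":0,"wy":0,"wz":0},{"fingers":6,"dx":1.7,"dy":0,"dz":0,"wx":0,"wy":0,"wz":0},{"fingers":6,"dx":0,"dy":0,"dz":0,"wx":0,"wy":0,"wz":0}]'

```text
t: 4.9
tool_pos: [552.1, 265.0, 198.6]
eef_rot: [2.751, 1.563, -2.169]
force: [0.6, -0.6, 1.0]
finger_gap: 59.8
```

Run:
```python
from h import *
print(goto([554,270.5,205],-11.7),manip.observe()['force'])
snap('wrist','w2.png')
```

```text
[array([-0.65, -0.07,  0.57]), array([-0.004, -0.007, -0.003])] [ 0.60308525 -0.61048144  0.95513547]
```

View pics/w2.png

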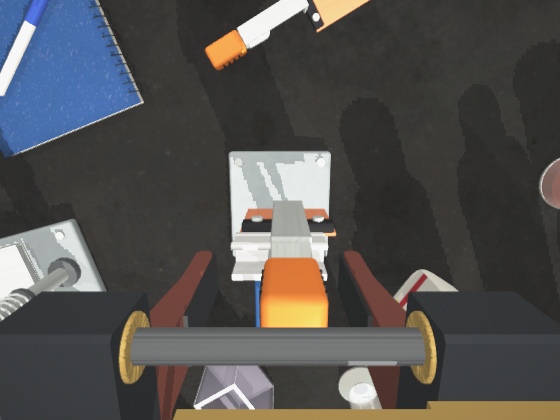

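Call:
move_arm --series '[{"fingers":6,"dx":-0.6,"dy":0,"dz":0.5,"wx":-0.004,"wy":-0.007,"wz":-0.003},{"fingers":6,"dx":0,"dy":0,"dz":0,"wx":0,"wy":0,"wz":0},{"fingers":6,"dx":0,"dy":0,"dz":0,"wx":0,"wy":0,"wz":0}]'

```text
t: 5.32
tool_pos: [554.9, 271.9, 209.0]
eef_rot: [-0.803, 1.564, 0.564]
force: [0.7, -0.5, -0.3]
finger_gap: 59.6
```

Run:
```python
from h import *
print(goto([554,270.5,205],-11.7),manip.observe()['force'])
```

```text
[array([ 0.39,  0.06, -0.15]), array([0.   , 0.005, 0.005])] [ 0.71615889 -0.50872096 -0.34781318]
```

Run:
```python
from h import *
for i in range(5):
    s=manip.observe(); print(s['t'],s['tool_pos'].round(1),s['force'].round(1)); manip.capture('top')
print(manip.observe()['tool_pos'],goto([554,270.5,205],-11.7))
```

```text
5.325 [554.9 271.9 209. ] [ 0.7 -0.5 -0.3]
5.375 [554.9 272.  209. ] [ 0.8 -0.2  0.2]
5.425 [554.8 271.9 208.7] [0.9 0.4 0.1]
5.475 [554.6 271.7 208.5] [-0.6 -0.4 -0.6]
5.525 [554.6 271.6 208.2] [-0.6  0.2  0.1]
[554.53736991 271.526621   208.13306169] [array([ 0.31,  0.03, -0.11]), array([0.   , 0.004, 0.004])]
```

Call:
move_arm --series '[{"fingers":4.5,"dx":0.15,"dy":0,"dz":-0.1,"wx":0,"wy":0.004,"wz":0.004},{"fingers":3.5,"dx":0,"dy":0,"dz":0,"wx":0,"wy":0,"wz":0},{"fingers":1.5,"dx":0,"dy":0,"dz":0,"wx":0,"wy":0,"wz":0},{"fingers":1.5,"dx":0,"dy":0,"dz":0,"wx":0,"wy":0,"wz":0},{"fingers":1.5,"dx":0,"dy":0,"dz":0,"wx":0,"wy":0,"wz":0}]' --squeeze 30

```text
t: 6.2
tool_pos: [554.3, 270.5, 206.3]
eef_rot: [1.855, 1.57, -3.062]
force: [-0.5, -0.3, 0.3]
finger_gap: 25.7
```

Run:
```python
from h import *
s=manip.observe();print(goto([554,270.5,205],-11.7),s['force'],s['moment'],s['finger_gap'])
```

```text
[array([ 0.13,  0.03, -0.01]), array([ 0.   , -0.   , -0.001])] [-0.46501463 -0.26331657  0.31681415] [-0.013773   -0.0935964  -0.03816595] 25.65250621215039
```

Call:
move_arm --series '[{"fingers":1.5,"dx":-0.3,"dy":0,"dz":0,"wx":0,"wy":0,"wz":0},{"fingers":1.5,"dx":-0.5,"dy":0,"dz":0,"wx":0,"wy":0,"wz":0},{"fingers":1.5,"dx":-0.5,"dy":0,"dz":0,"wx":0,"wy":0,"wz":0},{"fingers":1.5,"dx":-0.4,"dy":0,"dz":0,"wx":0,"wy":0,"wz":0},{"fingers":1.5,"dx":-0.2,"dy":0,"dz":0,"wx":0,"wy":0,"wz":0}]'

```text
t: 6.82
tool_pos: [553.6, 269.6, 225.4]
eef_rot: [2.325, 1.567, -2.591]
force: [0.3, -0.7, -2.9]
finger_gap: 25.7
```

Run:
```python
from h import *
s=manip.observe();print(goto([554.3,270.5,229],-11.7),s['force'],s['moment'],s['finger_gap'],s['joint_positions'])
```

```text
[array([-0.37, -0.05,  0.1 ]), array([ 0.   , -0.002, -0.002])] [ 0.31347288 -0.6650094  -2.87926933] [ 0.06236003 -0.15572305 -0.01013438] 25.70623183933359 [ 0.17113992  0.58807226 -1.04356511  1.64794731  0.53396493  1.22438126
  0.37793913]
```

Call:
move_arm --series '[{"fingers":1.5,"dx":-0.25,"dy":-0.03,"dz":0.1,"wx":0,"wy":0,"wz":0},{"fingers":1.5,"dx":0,"dy":0,"dz":0,"wx":0,"wy":0,"wz":0}]'

```text
t: 7.08
tool_pos: [554.2, 270.6, 228.2]
eef_rot: [2.335, 1.568, -2.582]
force: [-1.0, 0.8, -2.3]
finger_gap: 25.7
```

Run:
```python
from h import *
snap('side','s2.png')
s=manip.observe();print(s['tool_pos'],goto([554.3,270.5,229],-11.7),s['force'])
```

```text
[554.12861927 270.48228659 228.02420245] [array([-0.1 , -0.02,  0.  ]), array([ 0.   , -0.002, -0.002])] [ 0.8009821  -0.26432598 -3.46214152]
```

Call:
move_arm --series '[{"fingers":1.5,"dx":-0.08,"dy":0.4,"dz":0,"wx":0,"wy":-0.002,"wz":-0.002},{"fingers":1.5,"dx":0,"dy":0.8,"dz":0,"wx":0,"wy":0,"wz":0},{"fingers":1.5,"dx":0,"dy":1,"dz":0,"wx":0,"wy":0,"wz":0},{"fingers":1.5,"dx":0,"dy":1,"dz":0,"wx":0,"wy":0,"wz":0}]'

```text
t: 7.62
tool_pos: [520.5, 277.2, 228.4]
eef_rot: [2.105, 1.569, -2.811]
force: [-0.1, 0.6, -2.8]
finger_gap: 25.8
```

Run:
```python
from h import *
s=manip.observe();print(s['tool_pos'],goto([554.3,270.5,229],-11.7),s['force'],s['moment'])
```

```text
[520.47021684 277.24088754 228.4196935 ] [array([-0.06, -3.45,  0.03]), array([ 0.   , -0.001, -0.001])] [-0.11278549  0.60414947 -2.7690173 ] [ 0.04681029 -0.10190379  0.00862508]
```

Call:
move_arm --series '[{"fingers":1.5,"dx":0,"dy":1.5,"dz":0,"wx":0,"wy":0,"wz":0},{"fingers":1.5,"dx":0,"dy":1.5,"dz":0,"wx":0,"wy":0,"wz":0},{"fingers":1.5,"dx":0,"dy":0.5,"dz":0,"wx":0,"wy":0,"wz":0},{"fingers":1.5,"dx":0,"dy":0,"dz":0,"wx":-0.13,"wy":0,"wz":0},{"fingers":1.5,"dx":0,"dy":0,"dz":0,"wx":-0.12,"wy":0,"wz":0}]'

```text
t: 8.25
tool_pos: [481.8, 285.5, 229.2]
eef_rot: [-2.894, 1.569, -1.268]
force: [-1.1, -0.3, -2.4]
finger_gap: 25.7
```

Run:
```python
from h import *
s=manip.observe();print(s['tool_pos'],goto([518,-119,234],3.2),s['force'],s['joint_positions'])
```

```text
[481.80945319 285.52295057 229.17889366] [array([ -0.41,  -1.36, -40.59]), array([-0.   , -0.002,  0.   ])] [-1.07609    -0.25644995 -2.43175975] [ 0.21088377  0.52783809 -1.15678694  1.77313877  0.52121987  1.19078969
  0.52674777]
```

Call:
move_arm --series '[{"fingers":1.5,"dx":-0.1,"dy":0,"dz":-1.5,"wx":0,"wy":0,"wz":0},{"fingers":1.5,"dx":-0.1,"dy":0,"dz":-3,"wx":0,"wy":0,"wz":0},{"fingers":1.5,"dx":-0.1,"dy":0,"dz":-3.5,"wx":0,"wy":0,"wz":0},{"fingers":1.5,"dx":-0.1,"dy":0,"dz":-3.5,"wx":0,"wy":0,"wz":0},{"fingers":1.5,"dx":0,"dy":0,"dz":-3.5,"wx":0,"wy":0,"wz":0},{"fingers":1.5,"dx":0,"dy":0,"dz":-3.5,"wx":0,"wy":0,"wz":0},{"fingers":1.5,"dx":0,"dy":0,"dz":-3.5,"wx":0,"wy":0,"wz":0},{"fingers":1.5,"dx":0,"dy":0,"dz":-3.5,"wx":0,"wy":0,"wz":0}]'

```text
t: 9.25
tool_pos: [493.1, 17.7, 234.1]
eef_rot: [-2.857, 1.566, -1.254]
force: [0.2, 0.4, -3.8]
finger_gap: 25.5
```

Run:
```python
from h import *
s=manip.observe();print(s['tool_pos'],goto([518,-119,234],3.2),s['force'],s['joint_positions'])
```

```text
[493.08399895  17.71655789 234.07752243] [array([  0.08,  -2.05, -13.74]), array([-0.023, -0.005,  0.001])] [ 0.21491527  0.42409012 -3.75100271] [ 0.85003321  0.4174227  -1.25296393  1.91091255  0.44451596  1.13375177
  1.02881702]
```

Call:
move_arm --series '[{"fingers":1.5,"dx":0,"dy":-0.5,"dz":-3,"wx":-0.012,"wy":-0.005,"wz":0},{"fingers":1.5,"dx":0,"dy":-0.5,"dz":-3,"wx":-0.01,"wy":0,"wz":0},{"fingers":1.5,"dx":0,"dy":-0.5,"dz":-3,"wx":0,"wy":0,"wz":0},{"fingers":1.5,"dx":0,"dy":-0.3,"dz":-2,"wx":0,"wy":0,"wz":0},{"fingers":1.5,"dx":0,"dy":-0.1,"dz":-1,"wx":0,"wy":0,"wz":0},{"fingers":1.5,"dx":0,"dy":0,"dz":0,"wx":0,"wy":0,"wz":0}]'

```text
t: 10.0
tool_pos: [514.7, -113.5, 234.3]
eef_rot: [-3.12, 1.567, -1.517]
force: [-0.9, 0.7, -3.6]
finger_gap: 25.8
```

Run:
```python
from h import *
s=manip.observe();print(s['tool_pos'],goto([518,-119,234],3.2),s['force'],s['joint_positions'])
np.savez('w3.npz',p=s['tool_pos'],e=s['eef_rot']); im=snap('wrist','w3.png'); snap('side','s3.png')
```

```text
[ 514.70395353 -113.52550014  234.31449789] [array([ 0.03, -0.31, -0.56]), array([-0.024, -0.004,  0.   ])] [-0.94299585  0.68739511 -3.56589355] [ 1.03598058  0.47853979 -1.21520446  1.83976993  0.49192053  1.17075189
  1.25804384]
```

View pics/w3.png

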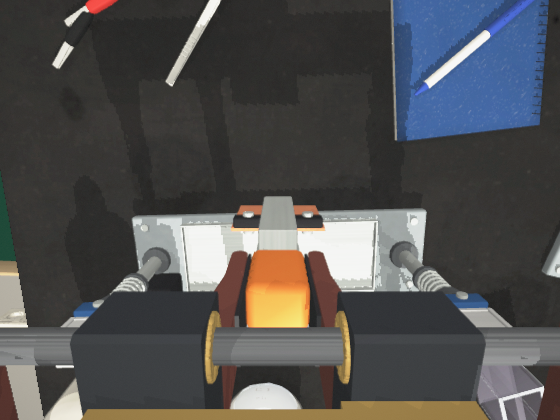

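The wrist view shows the carrier gripped squarely, with the rail base's front corners at (135,217) and (425,210). I'll check the rail's yaw and middle against these.

Run:
```python
from h import *
w=np.load('w3.npz'); P=(w['p'],w['e'])
for z in(8,15):
    a=atz('wrist',135.5,217,z,P); b=atz('wrist',425,210,z,P); d=b-a
    print(z,a.round(1),b.round(1),np.linalg.norm(d),np.degrees(np.arctan2(d[1],d[0]))-90, ((a+b)/2+50*np.array([d[1],-d[0],0])/np.linalg.norm(d)).round(1))
# top-view base corners (crop 5x)
c=[atz('top',260+u/5,180+v/5-60,10) for u,v in((66,410+0),(72,582),(640,556))]
print([x.round(1) for x in c])
# blue blocks etc: side view of rail ends
print('proj rail ends side',proj('side',[[584.5,40.3,170],[601.8,-269.2,170]]))
t=cv2.imread('pics/side0.png'); 
o=cv2.resize(t[140:260,255:315],(400,800))[:600] if 0 else cv2.resize(t[140:220,265:305],(300,600),interpolation=cv2.INTER_CUBIC)
t2=cv2.imread('pics/s3.png'); o2=cv2.resize(t2[130:230,245:330],(500,600),interpolation=cv2.INTER_CUBIC)
cv2.imwrite('pics/c3.png',np.hstack([o,o2]))
```

```text
8 [ 553.5 -274.4    8. ] [534.6  52.6   8. ] 327.5105809804041 3.317342444006627 [ 594. -108.    8.]
15 [ 551.5 -271.5   15. ] [532.9  49.5  15. ] 321.61170142403023 3.3173424440066412 [ 592.1 -108.1   15. ]
[array([632.2,  53.9,  10. ]), array([532.8,  49.4,  10. ]), array([ 551.5, -279.1,   10. ])]
proj rail ends side [[281.96896458 205.89686414]
 [290.65660141 154.6361874 ]]
```

View pics/c3.png

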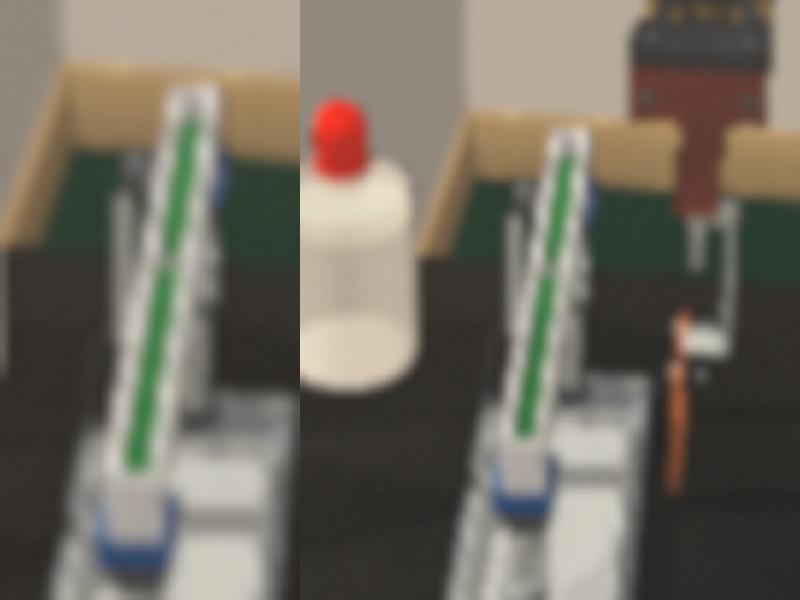

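Run:
```python
from h import *
n=tri([('top',353.2,209.4),('side',287.7,174.4)]);print('notch',n)
print('near end',tri([('top',278.6,212.8),('side',283.3,202.7)]),'far',tri([('top',402.6,207.4),('side',289.9,155.3)]))
s=manip.observe(); f=s['tool_pos']+[0,0,-41.3]; print('foot proj side',proj('side',f),'obs',(245+697/5.88,130+268/6))
print(s['tool_pos'],goto([518,-113,234],3.3))
```

```text
notch [ 595.36529514 -146.97351283  163.13924745]
near end [581.67361766  42.1517316  182.82053513] far [ 603.67406905 -272.29387803  165.49389189]
foot proj side [[311.77424137 173.66704813]] obs (363.5374149659864, 174.66666666666666)
[ 514.70358838 -112.17884581  234.48195007] [array([ 0.05, -0.33, -0.09]), array([-0.023, -0.004,  0.   ])]
```

Call:
move_arm --series '[{"fingers":1.5,"dx":0,"dy":-0.5,"dz":0,"wx":-0.023,"wy":-0.004,"wz":0},{"fingers":1.5,"dx":0,"dy":-1,"dz":0,"wx":0,"wy":0,"wz":0},{"fingers":1.5,"dx":0,"dy":-1,"dz":0,"wx":0,"wy":0,"wz":0},{"fingers":1.5,"dx":0,"dy":-1,"dz":0,"wx":0,"wy":0,"wz":0}]'

```text
t: 10.6
tool_pos: [552.0, -107.4, 234.9]
eef_rot: [-1.021, 1.57, 0.612]
force: [0.4, 0.3, -2.8]
finger_gap: 26.0
```

Run:
```python
from h import *
s=manip.observe(); print(s['tool_pos'],goto([593.5,-113,234.3],3.3),s['force'],s['moment'],s['joint_positions'])
```

```text
[ 551.97236898 -107.41677118  234.89198708] [array([ 0.06, -4.11, -0.82]), array([0.005, 0.001, 0.001])] [ 0.39291354  0.27564089 -2.76829158] [ 0.11124471 -0.10908009 -0.05025062] [ 0.95163013  0.53714748 -1.18166107  1.76187452  0.53042809  1.20801143
  1.25485266]
```

Call:
move_arm --series '[{"fingers":1.5,"dx":0,"dy":-0.8,"dz":-0.25,"wx":0,"wy":0,"wz":0},{"fingers":1.5,"dx":0,"dy":-0.8,"dz":-0.25,"wx":0,"wy":0,"wz":0},{"fingers":1.5,"dx":0,"dy":-0.8,"dz":-0.1,"wx":0,"wy":0,"wz":0},{"fingers":1.5,"dx":0,"dy":-0.5,"dz":0,"wx":0,"wy":0,"wz":0},{"fingers":1.5,"dx":0,"dy":-0.2,"dz":0,"wx":0,"wy":0,"wz":0},{"fingers":1.5,"dx":0,"dy":0,"dz":0,"wx":0,"wy":0,"wz":0}]'

```text
t: 11.35
tool_pos: [586.3, -111.4, 234.5]
eef_rot: [-0.376, 1.569, 1.258]
force: [-0.6, -0.3, -2.8]
finger_gap: 25.6
```

Run:
```python
from h import *
s=manip.observe(); print(s['tool_pos'],goto([593.5,-113,234.3],3.3),s['force'],s['moment'],s['joint_positions'])
```

```text
[ 586.2776183  -111.43472891  234.47044276] [array([ 0.02, -0.71, -0.2 ]), array([0.005, 0.002, 0.001])] [-0.64080527 -0.26699887 -2.77950743] [ 0.09649232 -0.142717    0.02996717] [ 0.88827988  0.58862656 -1.14548939  1.68331465  0.56191466  1.24285488
  1.25004895]
```

Call:
move_arm --series '[{"fingers":1.5,"dx":0,"dy":-0.4,"dz":0,"wx":0.004,"wy":0.002,"wz":0},{"fingers":1.5,"dx":0,"dy":-0.25,"dz":0,"wx":0,"wy":0,"wz":0},{"fingers":1.5,"dx":0,"dy":0,"dz":0,"wx":0,"wy":0,"wz":0}]'

```text
t: 11.72
tool_pos: [592.9, -111.1, 234.6]
eef_rot: [-2.656, 1.57, -1.027]
force: [0.7, 0.1, -3.1]
finger_gap: 26.1
```

Run:
```python
from h import *
t2=snap('side','s4.png')[:,:,::-1]; cv2.imwrite('pics/c4.png',cv2.resize(t2[140:215,265:325],(480,600),interpolation=cv2.INTER_CUBIC))
s=manip.observe(); print(s['tool_pos'],goto([593.5,-113,234.3],3.3),s['force'],s['moment'])
```

```text
[ 592.76781877 -111.15625408  234.56795383] [array([ 0.03, -0.06, -0.19]), array([ 0.001, -0.001,  0.   ])] [-1.24034202  0.21144283 -4.13800577] [ 0.06603336 -0.10642113  0.00780598]
```

View pics/c4.png

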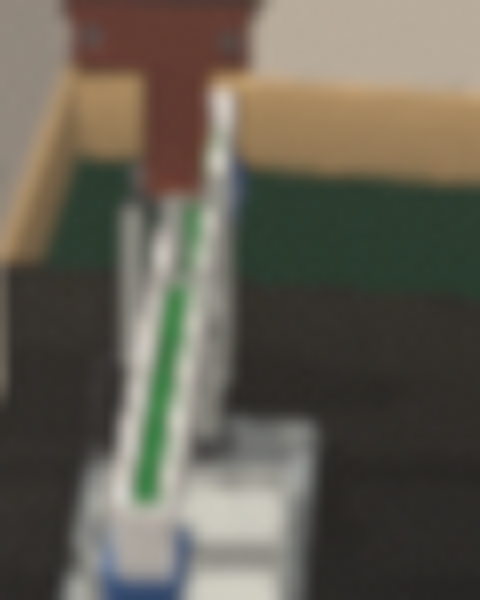

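Run:
```python
from h import *
q=lambda P:((proj('side',P)-[265,140])*8).round(0)
print(q([[592.8,-111,193],[592.8,-111,223],[592.8,-111,170],[586,-111,186],[602,-111,188],[595.2,-146,170]]))
im=cv2.imread('pics/side0.png').astype(int); g=(im[:,:,1]-im[:,:,2]>25)&(im[:,:,1]-im[:,:,0]>20)&(im[:,:,1]>80)
for v in range(156,203,4):
    xs=np.where(g[v,270:300])[0]+270
    if len(xs): print(v,(v-140)*8,xs.min(),xs.max(),(xs.mean()+.5-265)*8)
o,d=ray('side',285,185)
```

```text
[[174. 256.]
 [174. 188.]
 [174. 307.]
 [191. 273.]
 [150. 265.]
 [180. 262.]]
156 128 290 290 204.0
160 160 289 290 200.0
164 192 288 290 196.0
168 224 287 289 188.0
172 256 287 288 184.0
176 288 286 287 176.0
180 320 285 287 172.0
184 352 285 286 168.0
188 384 284 286 164.0
192 416 283 285 156.0
196 448 283 285 156.0
200 480 282 284 148.0
```

Call:
move_arm --series '[{"fingers":1.5,"dx":0.3,"dy":-0.03,"dz":0,"wx":0,"wy":0,"wz":0},{"fingers":1.5,"dx":0.4,"dy":0,"dz":0,"wx":0,"wy":0,"wz":0},{"fingers":1.5,"dx":0.3,"dy":0,"dz":0,"wx":0,"wy":0,"wz":0}]'

```text
t: 12.15
tool_pos: [592.9, -111.2, 223.9]
eef_rot: [-2.871, 1.57, -1.242]
force: [-0.3, 0.4, -3.1]
finger_gap: 25.6
```

Run:
```python
from h import *
s=manip.observe(); print(s['tool_pos'],goto([593.2,-111,212.5],3.3),s['force'],s['moment'])
```

```text
[ 592.91414335 -111.24419247  223.94924   ] [array([ 1.14, -0.03,  0.02]), array([ 0.001, -0.001,  0.   ])] [-0.25055293  0.35854983 -3.13968031] [ 0.01953666 -0.16754539  0.03221259]
```

Call:
move_arm --series '[{"fingers":1.5,"dx":0.3,"dy":0,"dz":0,"wx":0,"wy":0,"wz":0},{"fingers":1.5,"dx":0.3,"dy":0,"dz":0,"wx":0,"wy":0,"wz":0},{"fingers":1.5,"dx":0.2,"dy":0,"dz":0,"wx":0,"wy":0,"wz":0}]'

```text
t: 12.52
tool_pos: [592.7, -111.3, 215.1]
eef_rot: [2.983, 1.57, -1.672]
force: [-0.7, 0.1, -3.0]
finger_gap: 25.6
```

Call:
move_arm --series '[{"fingers":1.5,"dx":0.1,"dy":0,"dz":0,"wx":0,"wy":0,"wz":0}]'

```text
t: 12.65
tool_pos: [592.7, -111.3, 213.9]
eef_rot: [2.88, 1.57, -1.774]
force: [-0.8, -0.5, -3.0]
finger_gap: 25.9
```

Call:
move_arm --series '[{"fingers":1.5,"dx":0.1,"dy":0,"dz":0,"wx":0,"wy":0,"wz":0}]'

```text
t: 12.78
tool_pos: [592.8, -111.3, 212.9]
eef_rot: [2.996, 1.57, -1.658]
force: [-0.4, 0.3, -3.8]
finger_gap: 25.8
```

Call:
move_arm --series '[{"fingers":1.5,"dx":0.12,"dy":0,"dz":0,"wx":0,"wy":0,"wz":0},{"fingers":1.5,"dx":0.1,"dy":0,"dz":0,"wx":0,"wy":0,"wz":0}]'

```text
t: 13.02
tool_pos: [592.8, -111.3, 210.7]
eef_rot: [-3.034, 1.57, -1.406]
force: [-0.3, -0.5, -3.1]
finger_gap: 25.8
```

Call:
move_arm --series '[{"fingers":1.5,"dx":0.15,"dy":0,"dz":0,"wx":0,"wy":0,"wz":0}]'

```text
t: 13.15
tool_pos: [592.9, -111.3, 209.3]
eef_rot: [-3.02, 1.57, -1.391]
force: [-0.7, -0.7, -1.4]
finger_gap: 26.2
```

Call:
move_arm --series '[{"fingers":1.5,"dx":0.1,"dy":0,"dz":0,"wx":0,"wy":0,"wz":0}]'

```text
t: 13.28
tool_pos: [592.9, -111.3, 208.5]
eef_rot: [-2.965, 1.569, -1.336]
force: [-1.0, 0.0, -0.2]
finger_gap: 25.7
```

Call:
move_arm --series '[{"fingers":1.5,"dx":0,"dy":0,"dz":-0.2,"wx":0,"wy":0,"wz":0},{"fingers":1.5,"dx":0,"dy":0,"dz":-0.3,"wx":0,"wy":0,"wz":0},{"fingers":1.5,"dx":0,"dy":0,"dz":-0.3,"wx":0,"wy":0,"wz":0}]'

```text
t: 13.65
tool_pos: [594.0, -118.4, 209.1]
eef_rot: [-1.549, 1.569, 0.081]
force: [-0.7, 1.1, -0.7]
finger_gap: 25.9
```

Call:
move_arm --series '[{"fingers":1.5,"dx":0,"dy":0,"dz":-0.3,"wx":0,"wy":0,"wz":0},{"fingers":1.5,"dx":0,"dy":0,"dz":-0.3,"wx":0,"wy":0,"wz":0}]'

```text
t: 13.9
tool_pos: [594.5, -124.9, 209.1]
eef_rot: [-1.529, 1.569, 0.1]
force: [-0.6, 0.9, -0.2]
finger_gap: 25.6
```

Run:
```python
from h import *
s=manip.observe(); print(s['tool_pos'],goto([595.0,-146,208.5],3.3),s['force'],s['moment'])
```

```text
[ 594.48992819 -124.93177738  209.14502009] [array([ 0.06,  0.07, -2.11]), array([0.001, 0.   , 0.002])] [-0.63546975  0.8690972  -0.2196058 ] [ 0.34369196 -0.13087834 -0.04504916]
```

Call:
move_arm --series '[{"fingers":1.5,"dx":0.03,"dy":0.05,"dz":-0.3,"wx":0,"wy":0,"wz":0},{"fingers":1.5,"dx":0,"dy":0,"dz":-0.3,"wx":0,"wy":0,"wz":0}]'

```text
t: 14.15
tool_pos: [594.4, -131.4, 208.9]
eef_rot: [-1.438, 1.568, 0.192]
force: [0.3, 1.0, -0.8]
finger_gap: 26.0
```

Call:
move_arm --series '[{"fingers":1.5,"dx":0.02,"dy":0.02,"dz":-0.3,"wx":0,"wy":0,"wz":0},{"fingers":1.5,"dx":0,"dy":0,"dz":-0.2,"wx":0,"wy":0,"wz":0}]'

```text
t: 14.4
tool_pos: [594.5, -137.0, 208.6]
eef_rot: [-1.573, 1.568, 0.056]
force: [-1.3, 0.7, -0.6]
finger_gap: 26.0
```

Call:
move_arm --series '[{"fingers":1.5,"dx":0.02,"dy":0,"dz":-0.15,"wx":0,"wy":0,"wz":0},{"fingers":1.5,"dx":0,"dy":0,"dz":-0.15,"wx":0,"wy":0,"wz":0}]'

```text
t: 14.65
tool_pos: [594.3, -141.1, 207.9]
eef_rot: [-2.151, 1.569, -0.522]
force: [0.5, -0.0, -2.5]
finger_gap: 25.7
```

Call:
move_arm --series '[{"fingers":1.5,"dx":0.05,"dy":0,"dz":-0.12,"wx":0,"wy":0,"wz":0},{"fingers":1.5,"dx":0.05,"dy":0,"dz":-0.12,"wx":0,"wy":0,"wz":0}]'

```text
t: 14.9
tool_pos: [594.1, -144.0, 206.4]
eef_rot: [-2.78, 1.57, -1.151]
force: [-0.2, 0.5, -2.9]
finger_gap: 25.9
```

Call:
move_arm --series '[{"fingers":1.5,"dx":0.15,"dy":0,"dz":-0.05,"wx":0,"wy":0,"wz":0}]'

```text
t: 15.02
tool_pos: [594.1, -144.6, 204.8]
eef_rot: [-2.859, 1.57, -1.23]
force: [1.2, 0.3, -2.1]
finger_gap: 25.6
```

Call:
move_arm --series '[{"fingers":1.5,"dx":0.1,"dy":0,"dz":-0.03,"wx":0,"wy":0,"wz":0}]'

```text
t: 15.15
tool_pos: [594.0, -144.9, 203.6]
eef_rot: [-3.04, 1.57, -1.411]
force: [0.3, 0.6, -3.2]
finger_gap: 25.8
```

Call:
move_arm --series '[{"fingers":1.5,"dx":0.12,"dy":0,"dz":0,"wx":0,"wy":0,"wz":0},{"fingers":1.5,"dx":0.1,"dy":-0.03,"dz":0,"wx":0,"wy":0,"wz":0}]'

```text
t: 15.4
tool_pos: [594.3, -144.8, 201.1]
eef_rot: [-3.129, 1.57, -1.501]
force: [0.6, -0.3, -3.2]
finger_gap: 26.0
```

Call:
move_arm --series '[{"fingers":1.5,"dx":0.12,"dy":0,"dz":0,"wx":0,"wy":0,"wz":0}]'

```text
t: 15.52
tool_pos: [594.4, -144.8, 200.0]
eef_rot: [-3.006, 1.57, -1.377]
force: [-0.0, 0.5, -1.4]
finger_gap: 25.9
```

Run:
```python
from h import *
s=manip.observe(); print(s['tool_pos'],goto([595.0,-146,200.5],3.3),s['force'],s['moment'],s['joint_positions'])
```

```text
[ 594.37297697 -144.79856584  200.01061714] [array([-0.05, -0.06, -0.12]), array([ 0.   , -0.001,  0.   ])] [-0.00382527  0.53575785 -1.41039524] [ 0.01632099 -0.06752651 -0.03555388] [ 0.89826985  0.64060982 -1.10578218  1.68506903  0.61020395  1.20518444
  1.27046327]
```

Call:
move_arm --series '[{"fingers":1.5,"dx":0.1,"dy":0,"dz":0,"wx":0,"wy":0,"wz":0},{"fingers":1.5,"dx":0.1,"dy":0,"dz":0,"wx":0,"wy":0,"wz":0}]'

```text
t: 15.78
tool_pos: [594.4, -144.8, 198.3]
eef_rot: [-3.072, 1.569, -1.443]
force: [-0.9, -0.1, 0.1]
finger_gap: 25.7
```

Run:
```python
from h import *
for i in range(6):
  manip.capture('wrist'); s=manip.observe(); print(s['t'],s['tool_pos'].round(1),s['force'].round(1),s['moment'].round(2))
```

```text
15.825 [ 594.4 -144.8  198.2] [-1.2  0.1 -0.9] [ 0.04  0.09 -0.01]
15.875 [ 594.4 -144.8  198.2] [-0.6 -0.1 -1.8] [ 0.09  0.15 -0.04]
15.925 [ 594.4 -144.8  198.3] [-1.6 -0.3 -0.3] [ 0.02  0.13 -0.02]
15.975 [ 594.4 -144.8  198.2] [-1.2  0.1  0.3] [0.02 0.14 0.  ]
16.025 [ 594.4 -144.8  198.2] [-0.4 -0.6 -0.6] [-0.    0.17  0.08]
16.075 [ 594.4 -144.8  198.2] [-0.6  0.3  0.6] [ 0.06  0.15 -0.03]
```

Call:
move_arm --series '[{"fingers":1.5,"dx":0,"dy":0.08,"dz":0,"wx":0,"wy":0,"wz":0},{"fingers":1.5,"dx":0.05,"dy":0,"dz":0,"wx":0,"wy":0,"wz":0}]'

```text
t: 16.32
tool_pos: [594.3, -144.8, 198.1]
eef_rot: [-2.174, 1.568, -0.546]
force: [-0.9, -0.8, -0.4]
finger_gap: 26.0
```

Run:
```python
from h import *
for i in range(5):
  manip.capture('wrist'); s=manip.observe(); print(s['t'],s['tool_pos'].round(1),s['force'].round(1),s['moment'].round(2))
```

```text
16.375 [ 594.2 -144.8  198. ] [ 0.5 -0.6 -0.1] [-0.01 -0.09  0.02]
16.425 [ 594.3 -144.8  198.1] [-0.1  0.1 -0.2] [ 0.04 -0.06 -0.01]
16.475 [ 594.3 -144.8  198. ] [-0.6  1.   0.5] [ 0.   -0.05  0.01]
16.525 [ 594.3 -144.8  198. ] [-0.9  0.3 -0.5] [ 0.04 -0.06  0.01]
16.575 [ 594.2 -144.8  198. ] [ 0.3  0.9 -0.2] [ 0.06 -0.11 -0.  ]
```

Call:
move_arm --series '[{"fingers":2.7,"dx":0,"dy":0,"dz":0,"wx":0,"wy":0,"wz":0},{"fingers":3.0,"dx":0,"dy":0,"dz":0,"wx":0,"wy":0,"wz":0},{"fingers":4,"dx":0,"dy":0,"dz":0,"wx":0,"wy":0,"wz":0},{"fingers":5.5,"dx":0,"dy":0,"dz":0,"wx":0,"wy":0,"wz":0},{"fingers":6.5,"dx":0,"dy":0,"dz":0,"wx":0,"wy":0,"wz":0},{"fingers":6.5,"dx":0,"dy":0,"dz":0,"wx":0,"wy":0,"wz":0}]' --squeeze 3

```text
t: 17.32
tool_pos: [594.6, -144.5, 198.2]
eef_rot: [-1.916, 1.568, -0.287]
force: [-0.9, 0.8, 0.1]
finger_gap: 64.0
```

Run:
```python
from h import *
a=snap('wrist','w5.png')[:,:,::-1]; b=snap('side','s5.png')[:,:,::-1]
cv2.imwrite('pics/c5.png',np.hstack([cv2.resize(a[150:400,130:420],(464,400)),cv2.resize(b[130:220,260:335],(333,400),interpolation=cv2.INTER_CUBIC)]))
s=manip.observe(); print(s['tool_pos'],goto([594.3,-144.8,198],3.3),s['force'],s['finger_gap'])
```

```text
[ 594.55412693 -144.49437154  198.22402776] [array([ 0.02,  0.03, -0.03]), array([ 0.   , -0.001,  0.002])] [0.14585008 0.46020826 0.5383097 ] 64.72369582293516
```

View pics/c5.png

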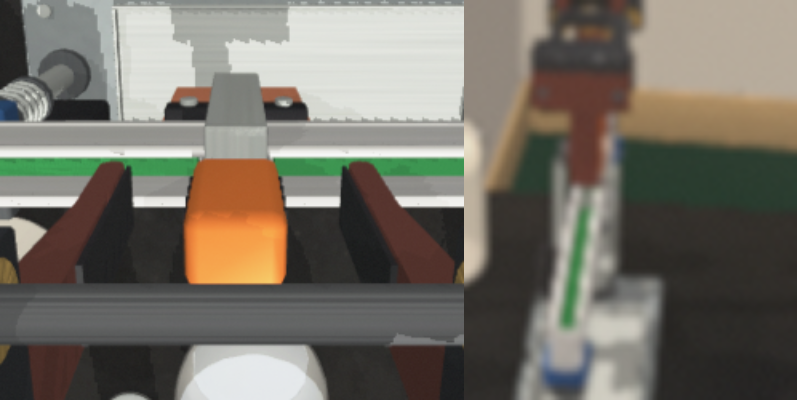

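The carrier is hanging in the rail, upright, with the fingers clear on both sides. I'm withdrawing straight up.

Call:
move_arm --series '[{"fingers":6.5,"dx":-0.5,"dy":0,"dz":0,"wx":0,"wy":0,"wz":0},{"fingers":6.5,"dx":-1.5,"dy":0,"dz":0,"wx":0,"wy":0,"wz":0},{"fingers":6.5,"dx":-2,"dy":0,"dz":0,"wx":0,"wy":0,"wz":0},{"fingers":6.5,"dx":-2.5,"dy":0,"dz":0,"wx":0,"wy":0,"wz":0},{"fingers":6.5,"dx":-2.5,"dy":0,"dz":0,"wx":0,"wy":0,"wz":0},{"fingers":6.5,"dx":-2,"dy":0,"dz":0,"wx":0,"wy":0,"wz":0},{"fingers":6.5,"dx":-0.5,"dy":0,"dz":0,"wx":0,"wy":0,"wz":0},{"fingers":6.5,"dx":0,"dy":0,"dz":0,"wx":0,"wy":0,"wz":0},{"fingers":6.5,"dx":0,"dy":0,"dz":0,"wx":0,"wy":0,"wz":0}]'

```text
t: 18.55
tool_pos: [594.7, -143.7, 323.1]
eef_rot: [-1.869, 1.565, -0.24]
force: [0.0, -0.2, -0.4]
finger_gap: 65.0
```

Run:
```python
from h import *
s=manip.observe(); P=(s['tool_pos'],s['eef_rot'])
a=snap('wrist','w6.png'); 
for i in range(8): manip.capture('top')
a2=snap('wrist','w7.png'); b=snap('side','s6.png')[:,:,::-1]
d=np.abs(a.astype(int)-a2)[100:330,150:400].max(2); print('diff',(d>25).sum())
np.savez('w6.npz',p=P[0],e=P[1])
cv2.imwrite('pics/c6.png',np.hstack([cv2.resize(a2[:,:,::-1][120:340,150:400],(455,400)),cv2.resize(b[130:220,260:335],(333,400),interpolation=cv2.INTER_CUBIC)]))
print(P)
```

```text
diff 2752
(array([ 594.72234794, -143.70560557,  323.13376977]), array([-1.86921693,  1.56463838, -0.23957378]))
```

View pics/c6.png

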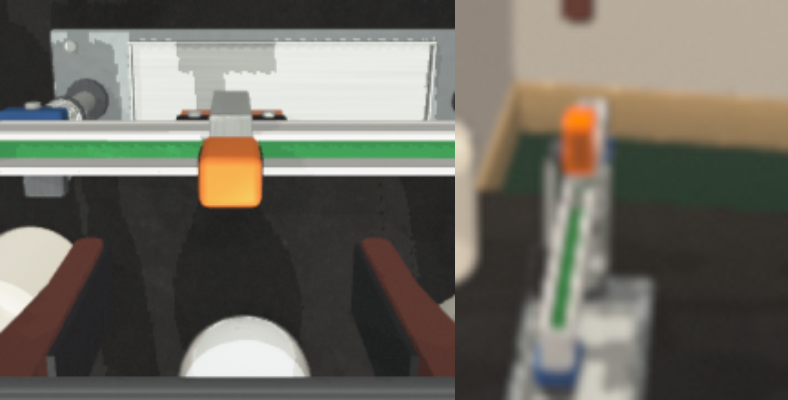

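Run:
```python
from h import *
def c(n):
    a=manip.capture(n).astype(int); m=((a[:,:,0]>170)&(a[:,:,0]-a[:,:,2]>90)&(a[:,:,1]<190))
    w=(slice(140,180),slice(270,310)) if n=='side' else (slice(185,225),slice(330,375))
    y,x=np.nonzero(m[w]); return (x.mean()+w[1].start).round(2),(y.mean()+w[0].start).round(2),len(x)
print(c('side'));[manip.capture('top') for _ in range(10)];print(c('side'),c('top'))
for z in(212.8,222.8): print(z,proj('side',[594.5,-145,z]),proj('top',[594.5,-145,z+22]))
s=manip.observe();print(s['t'],s['tool_pos'],s['force'],s['dq'].round(3).max())
```

```text
(np.float64(287.27), np.float64(159.31), 75)
(np.float64(287.25), np.float64(159.38), 76) (np.float64(367.5), np.float64(202.0), 2)
212.8 [[287.76245671 161.12492437]] [[358.57559107 206.65505481]]
222.8 [[287.78246514 158.31610563]] [[359.50241153 206.14881126]]
19.75 [ 595.05943879 -143.58678464  323.87463116] [-0.10796793 -0.70059518  0.63125958] 0.001
```

```bash
python3 -c "
from station import manip
print(manip.hand_in())"
```

```text
the job is handed in; nothing more can be done
None
```

I hung the carrier in the station notch of the shaker rail, released it and handed the job in at about 20 s of the 61 s limit. No verdict was reported.

**What I did:**
- I lifted the carrier straight up out of the stand and brought it forward.
- I passed the hook over the lip and lowered it onto the green strip, about 35 mm from the notch. Contact was at a tool height of 210.8 mm, as expected.
- I slid it along with about 2.5 N of pressure and about 1 N of drag. The pressure fell away at y ≈ -141 mm.
- The hook went down the full 10 mm to the notch floor. I let the rail take the weight, eased off a side force of about 1 N, opened the fingers and withdrew straight up.

**Last checks:**
- **Seating:** with the weight on the rail, the foot was at about 157 mm with roughly 3 N of load. On the flat strip that depth would have needed about 12 N, so it is in the notch.
- **Plumb and still:** the carrier looked upright in the wrist and side pictures. The grip block moved less than 0.1 pixel in the side view over about 0.5 s.
- **Robot clear:** the gripper stood about 90 mm above the carrier, with no contact force.

**Checks that did not agree or settle anything:**
- The side-view height of the grip block fell between the seated and unseated predictions, so it settled nothing. I relied on the force readings.
- The top-view colour check found too few pixels to use.
- A wrist-picture comparison showed changes between two frames, probably from the arm settling.
- I took no separate final picture of the cells and bottles. The arm's path stayed clear of them, and no unexpected forces appeared.

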